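Slide the three-hole wheel disc onto the cart hub's studs

ROBOT

A 6-joint arm with a two-finger parallel gripper is mounted at the origin on the work surface. World frame = base frame: x ahead of the robot, y to its left, z up, the work surface at z = 0. Lengths are in m, angles in degrees, forces in N, time in s.
With the tool pointing down it reaches from about 0.275 to 1 m from the base axis. Payload 8.4 kg.
Tool frame: the origin (TCP) lies midway between the tips of the shut fingers; the grasp point (between the pads) lies 19 mm behind it (arm.grip_depth is the z of the grasp point in the tool frame, in m); z points along the fingers, y is the line along which they close (so a half turn about z gives the same grasp; the last joint's range is limited). The gripper opens to 85 mm and grips with 20 to 120 N. Pads are 22 mm wide; open, the fingers measure 114 mm over their backs; the gripper's body (76 mm by 85 mm) begins 54 mm behind the grasp point. The pads swing forward as they close: fully open they stand 13 mm farther back than shut.
Start: joints at [73.545, 20.225, 93.587, -0, 66.188, -0.138], TCP at [0.176, 0.6, 0.231] pointing down, gripper open.
Joint ranges: [-150.9, 150.9], [-52.94, 120.26], [3.33, 152.33], [-74.26, 254.26], [0, 154.13], [-172.89, 172.89]. Speed limits (degrees/s): [127.2, 127.2, 159.86, 180, 180, 180].

INTERFACE

Orientations are given as a 3x3 rotation matrix whose columns are the frame's x, y, z axes.
In Python, from plant import status, get_image, workorder, arm gives the robot as it stands.
- The arm moves only by the tool servo_tool, never from a script. Its argument "deltas" is a list of rows, each a list of 7 numbers: the turn, a rotation vector about the tool's x, y, z as a fraction of full scale, then the shift along the tool's x, y, z as a fraction of full scale, then the opening, from -1 (shut) to 1 (fully open). In form: [[ax, ay, az, tx, ty, tz, grip], ...]. A call has 1 to 8 rows; each row is the pose to reach, as a shift and turn from the pose commanded when the call began, along the tool's axes at that moment; what a row does not reach only later rows make up. Full scale, the value 1, is 250 mm for a shift and 30 degrees for a turn. A row lasts 1/12 s, in which the tool goes at most 41.7 mm and 7.16 degrees, less where a joint would pass 70% of its speed; a pose out of reach is approached as far as the arm can. A call with a number of a shift or a turn outside -1 to 1 is refused whole. A call with a gripper value outside its range is refused whole. The fingers move at their own pace and stop on an object; "force" is the grip in N (left out, the last holds). Time passes only in rows, so rows that repeat a pose let the fingers close. It gives the time, the measured TCP pose, the force, the opening and the grip force at its end, in the units of the state.
- status.observe(): the state, without advancing time (a new reading comes with each control period).
- get_image(name): name is "scene" or "side" or "wrist"; returns a dict with "pixels" (400x640x3 uint8, red, green, blue), "intrinsics" (3x3 intrinsics, pixels), "R" (3x3) and "t" (3): a world point X has camera coordinates R X + t. Camera axes: x right, y down, z forward; pixel columns grow to the right and rows downward; lengths in m; the calibration is good to about 2 mm. A picture is of the moment at which its call begins. There is no depth.
- workorder.hand_in(): hands the job in; it is judged then, once.
The state is a dict: "time_s": time; "q": joint angles; "joint_vel": joint speeds; "effort": joint torques, N m; "ee_pos": TCP position; "tool_rot": TCP orientation; "contact_force": force on the tool from outside, world axes, zero at the start; "ft_torque": the same for the moment, N m; "opening": opening from 0.0 (shut) to 1.0 (fully open); "gripper_force": force on a finger pad.
Only numpy, scipy, OpenCV 4.12 (cv2) and the standard library are available. Lean on these libraries where they do the work, as an engineer would, in place of code of your own. Each camera call takes 0.05 s, during which the arm holds its last target. There are 200 camera calls.

TASK

Two aluminium wheel discs lie on the bench. Pick up the one with three holes by its boss, turn it so that its holes line up with the three studs of the cart hub, and lower it gently over the studs, keeping hold of it until it lies flat on the hub; then let go. Leave the four-hole disc where it lies.

Things in the scene. Friction and masses are not known exactly. Their poses are not given: they have to be found in the camera images.
- disc3_boss (a point): Silver aluminium disc, flat on the bench, boss up: plate 150 mm across, 8 thick, with three 30 mm through holes, 120 degrees apart, 52 mm from the middle; round boss 44 mm thick, its top 70 mm above the underside. 0.3 to 0.55 kg. Point: on the boss's axis, 44 mm above the underside; grip here from above, any yaw. z up, x towards a hole. The one to fit.
- disc4_boss (a point): Silver aluminium disc, flat on the bench, boss up: plate 150 mm across, 8 thick, with four 30 mm through holes, 90 degrees apart, 52 mm from the middle; round boss 44 mm thick, its top 70 mm above the underside. 0.3 to 0.55 kg. Point: on the boss's axis, 44 mm above the underside; grip here from above, any yaw. z up, x towards a hole. To be left alone.
- hub_seat (a point): Dark steel cart hub fixed to the bench: 130 mm square foot, round flange 136 mm across, flat top 25 mm above the bench; three round-ended studs, 11 mm thick, stand 20 mm up from it, 120 degrees apart, 52 mm from the middle. Point: middle of the flange top; z up, x towards a stud. On a seated disc the studs stand 12 mm out of the holes, with 9.5 mm play all round (10 degrees).
Mind the look-alikes: they are no part of the job. Leave any red look-alike of the part that bears disc3_boss alone.

How it is judged (in metres and radians):
On the way:
1. the three-hole disc, still held, has its holes down over the three studs (underside within 14 mm of the flange) (z of disc3_boss in the frame of hub_seat below 0.058 m and horizontal distance between disc3_boss and hub_seat below 0.015 m and angle between disc3_boss's own z axis and vertical below 0.17 rad and contact force between disc3 and the fingers above 0.5 N), for 0.1 s.
At the end, for the whole second after the job is handed in: The three-hole disc lies flat on the hub's flange with a stud through each hole: its underside within 4 mm of the flange, its middle within 13 mm of the hub's middle, level within 3.4 degrees, at rest and released (z of disc3_boss in the frame of hub_seat between 0.04 and 0.048 m and horizontal distance between disc3_boss and hub_seat below 0.013 m and angle between disc3_boss's own z axis and vertical below 0.06 rad and linear speed of disc3 below 0.02 m/s and contact force between disc3 and the fingers below 0.1 N); the robot touches nothing.
It fails at once if the four-hole disc is shifted by more than 30 mm (distance of disc4_boss from where it was at the start of the episode above 0.03 m).
It also fails if it takes over 40 s, if anything falls off the work surface, if the arm or the gripper's body presses on something with over 40 N, if the wrist force passes 120 N, or if a joint passes its speed limit or range.

## Working session

There is one attempt and no reset: what is moved stays moved. The work goes in short steps, Python scripts to look and compute and a tool call to move; the robot and the scene stay as the last step left them, time stands still between calls to the robot, and variables do not carry over. Pictures are saved under pics/ and viewed, at most 10 in all, crops included, and the job is handed in when it is done.

Besides the shell and the picture viewer there is one more tool, called after "Request:" by a JSON object that holds its "api" and its "payload", one argument or row to a line. servo_tool: Moves the arm, as the interface text tells. Its arguments: {"type":"object","properties":{"deltas":{"type":"array","items":{"type":"array","items":{"type":"number"}}},"force":{"type":"number"}},"required":["deltas"]}

```bash
ls; mkdir -p pics; cat > h.py <<'E'
import numpy as np, cv2
from plant import status,get_image,workorder,arm
def snap(n,f):
    im=get_image(n); cv2.imwrite('pics/'+f+'.png',im['pixels'][:,:,::-1]); np.savez('pics/'+f+'.npz',**im); return im
def ray(im,p,z):
    K,R,t=(np.array(im[k]) for k in('intrinsics','R','t'))
    p=np.atleast_2d(p).astype(float); d=(np.linalg.inv(K)@np.c_[p,np.ones(len(p))].T).T@R
    c=-R.T@t; return c+d*((z-c[2])/d[:,2])[:,None]
def tri(im1,p1,im2,p2):
    P=[np.array(i['intrinsics'])@np.c_[i['R'],i['t']] for i in(im1,im2)]
    X=cv2.triangulatePoints(P[0],P[1],np.array(p1,float).reshape(2,1),np.array(p2,float).reshape(2,1)); return (X[:3]/X[3]).ravel()
def proj(im,X):
    x=(np.array(im['R'])@np.array(X).T).T+im['t']; x=x@np.array(im['intrinsics']).T; return x[...,:2]/x[...,2:]
E
python3 - <<'E'
from h import *
for n in('scene','side','wrist'):
    im=snap(n,n+'0'); print(n,np.round(-np.array(im['R']).T@im['t'],3))
a=[cv2.imread(f'pics/{n}0.png') for n in('scene','side')]
E
```

```text
pics
scene [ 1.386 -0.518  0.767]
side [-0.269 -0.875  0.869]
wrist [0.099 0.622 0.373]
```

View pics/scene0.png

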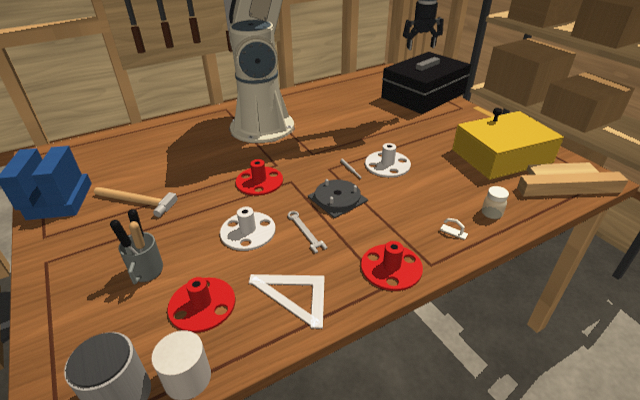

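View pics/side0.png

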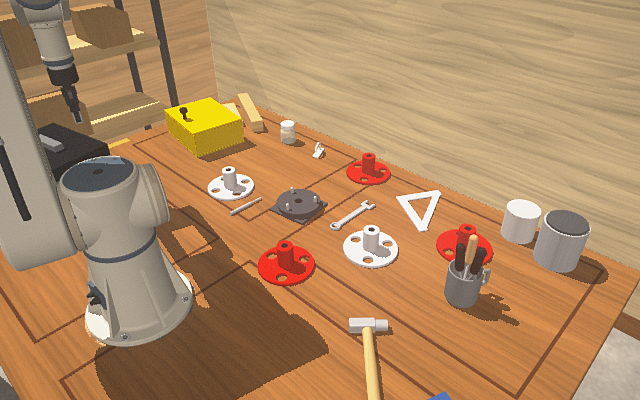

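The scene picture shows two silver discs, at (248,228) and (388,162), and red look-alikes at (259,178), (202,302) and (392,264). The hub is at (337,196). In the side view the silver discs are at (371,247) and (231,186), and the hub at (299,205). Next I take a close crop of both silver discs and the hub.

```bash
python3 - <<'E'
from h import *
s=cv2.imread('pics/scene0.png');d=cv2.imread('pics/side0.png')
c=lambda a,x,y:cv2.resize(a[y-32:y+32,x-42:x+42],(264,200),interpolation=cv2.INTER_CUBIC)
cv2.imwrite('pics/crop.png',np.vstack([np.hstack([c(s,248,225),c(s,388,160),c(s,337,196)]),np.hstack([c(d,371,243),c(d,231,182),c(d,299,203)])]))
S=np.load('pics/scene0.npz');D=np.load('pics/side0.npz')
for n,im in(('scene',S),('side',D)):
    hsv=cv2.cvtColor(im['pixels'],cv2.COLOR_RGB2HSV)
    m=cv2.inRange(hsv,(0,0,150),(180,50,255)); k,l,st,ce=cv2.connectedComponentsWithStats(m)
    for i in range(1,k):
        if st[i,4]>300: print(n,st[i],ce[i].round(1),ray(im,ce[i],.008).round(3))
E
```

```text
scene [365 152  46  24 526] [388.2 164.3] [[0.477 0.249 0.008]]
scene [ 220  207   55   42 1083] [248.8 229.8] [[ 0.547 -0.275  0.008]]
scene [ 249  275   75   53 1620] [295.2 294.5] [[ 0.81  -0.267  0.008]]
scene [ 152  331   51   45 1697] [176.9 352.9] [[ 0.824 -0.544  0.008]]
side [ 34  29  32  32 546] [47.  45.1] [[0.646 2.291 0.008]]
side [   0   52   71  214 6849] [ 24.7 187.2] [[-0.01   0.744  0.008]]
side [208 166  46  35 949] [230.  185.3] [[0.462 0.256 0.008]]
side [  60  169   95   89 4278] [109.8 217.2] [[0.107 0.38  0.008]]
side [396 190  45  42 747] [419.7 207.5] [[ 0.786 -0.27   0.008]]
side [ 501  199   41   45 1385] [520.2 220.8] [[ 0.933 -0.523  0.008]]
side [533 212  58  56 688] [546.6 241.7] [[ 0.892 -0.619  0.008]]
side [ 343  225   55   43 1552] [370.1 247.7] [[ 0.535 -0.278  0.008]]
side [  85  251  107   95 5488] [132.3 300.7] [[-0.013  0.018  0.008]]
side [349 317  39  16 447] [366.3 324.1] [[ 0.322 -0.44   0.008]]
side [ 572  328   68   72 3251] [613.3 370.7] [[ 0.579 -0.889  0.008]]
```

View pics/crop.png

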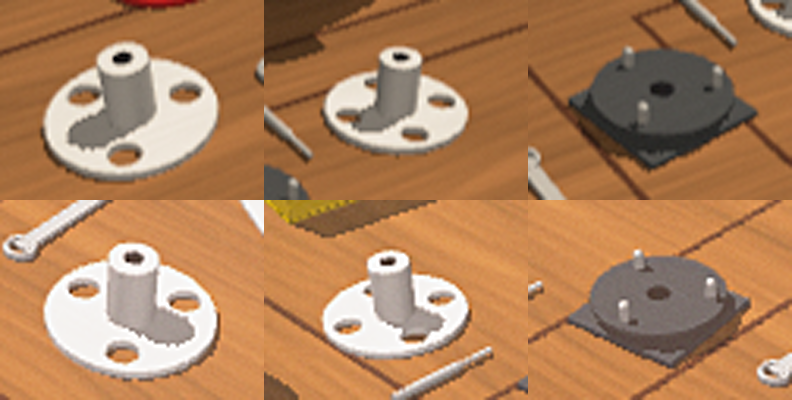

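Top row is scene, bottom row is side. The left silver disc (scene 248,228) shows three holes and the other (388,162) shows four. The hub has three studs. I'll triangulate them.

```bash
cat > m.py <<'E'
from h import *
S=np.load('pics/scene0.npz');D=np.load('pics/side0.npz')
f=lambda o,p:[o[0]+p[0]*84/264,o[1]+p[1]*.32-(200*.32 if p[1]>199 and o in((329,211),(257,171)) else 0)]
a,b,c,d=(206,193),(329,211),(295,164),(257,171)
def T(n,o,p,o2,p2): 
    X=tri(S,f(o,p),D,f(o2,p2)); print(n,X.round(4)); return X
B=T('bosstop',a,(122,58),b,(133,258))
H=[ray(S,[f(a,p)],.008)[0] for p in((85,95),(186,92),(124,153))]
G=[ray(D,[f(b,p)],.008)[0] for p in((85,288),(185,300),(122,351))]
for h in H+G: v=h-B; print('hole',h.round(3),np.degrees(np.arctan2(v[1],v[0])).round(1),np.hypot(v[0],v[1]).round(3))
C=T('hubmid',c,(134,89),d,(130,293))
st=[T('stud',c,p,d,q) for p,q in(((190,69),(182,254)),)] if 0 else []
for im,o,ps in((S,c,((100,49),(190,69),(115,103))),(D,d,((110,253),(184,281),(95,302)))):
    for p in ps:
        h=ray(im,[f(o,p)],.045)[0]; v=h-C; print('stud',h.round(3),np.degrees(np.arctan2(v[1],v[0])).round(1),np.hypot(v[0],v[1]).round(3))
from plant import arm,status
s=status.observe(); print(s['ee_pos'],np.round(s['tool_rot'],3).tolist(),arm.grip_depth,s['time_s'],s['opening'])
E
python3 m.py
```

```text
bosstop [ 0.5395 -0.2755  0.0679]
hole [ 0.499 -0.303  0.008] -145.7 0.048
hole [ 0.541 -0.224  0.008] 88.2 0.052
hole [ 0.587 -0.301  0.008] -27.8 0.054
hole [ 0.537 -0.226  0.008] 93.0 0.049
hole [ 0.585 -0.301  0.008] -29.7 0.052
hole [ 0.495 -0.303  0.008] -148.0 0.053
hubmid [0.5417 0.0123 0.0228]
stud [0.495 0.002 0.045] -167.8 0.047
stud [0.567 0.058 0.045] 61.5 0.052
stud [ 0.576 -0.029  0.045] -50.3 0.054
stud [0.555 0.054 0.045] 72.2 0.043
stud [ 0.57  -0.035  0.045] -58.8 0.055
stud [0.487 0.002 0.045] -169.6 0.055
[0.17549784 0.59949322 0.23073552] [[-0.96, 0.281, -0.0], [0.281, 0.96, -0.001], [0.0, -0.001, -1.0]] -0.0187 0.15 1.003318136339726
```

Request:
{"api": "servo_tool", "payload": {
  "deltas": [
    [0,0,0,-0.79,-0.98,0,1],
    [0,0,0,-0.79,-0.98,0,1],
    [0,0,0,-0.79,-0.98,0,1],
    [0,0,0,-0.79,-0.98,0,1],
    [0,0,0,-0.79,-0.98,0,1],
    [0,0,0,-0.79,-0.98,0,1],
    [0,0,0,-0.79,-0.98,0,1],
    [0,0,0,-0.79,-0.98,0,1]
  ],
  "force": 60
}}

```text
time_s: 0.82
ee_pos: [0.2965, 0.3056, 0.231]
tool_rot: [[-0.96, 0.282, -0.0], [0.282, 0.96, -0.001], [-0.0, -0.001, -1.0]]
contact_force: [0.4, -0.2, 0.9]
opening: 0.996
gripper_force: 0.0
```

Request:
{"api": "servo_tool", "payload": {
  "deltas": [
    [0,0,0,-0.79,-0.98,0,1],
    [0,0,0,-0.79,-0.98,0,1],
    [0,0,0,-0.79,-0.98,0,1],
    [0,0,0,-0.79,-0.98,0,1],
    [0,0,0,-0.79,-0.98,0,1],
    [0,0,0,-0.79,-0.98,0,1],
    [0,0,0,-0.79,-0.98,0,1],
    [0,0,0,-0.79,-0.98,0,1]
  ]
}}

```text
time_s: 1.48
ee_pos: [0.418, 0.0152, 0.2315]
tool_rot: [[-0.959, 0.282, 0.001], [0.282, 0.959, -0.001], [-0.001, -0.001, -1.0]]
contact_force: [0.8, 0.7, -0.9]
opening: 1.001
gripper_force: 0.0
```

Request:
{"api": "servo_tool", "payload": {
  "deltas": [
    [0,0,0,-0.79,-0.98,0,1],
    [0,0,0,-0.79,-0.98,0,1],
    [0,0,0,-0.79,-0.98,0,1],
    [0,0,0,-0.79,-0.98,0,1],
    [0,0,0,-0.79,-0.98,0,1],
    [0,0,0,-0.79,-0.98,0,1],
    [0,0,0,-0.79,-0.98,0,1],
    [0,0,0,-0.79,-0.98,0,1]
  ]
}}

```text
time_s: 2.15
ee_pos: [0.5388, -0.2761, 0.231]
tool_rot: [[-0.959, 0.282, 0.001], [0.282, 0.959, -0.001], [-0.001, -0.001, -1.0]]
contact_force: [-0.2, 1.1, -0.3]
opening: 0.999
gripper_force: 0.0
```

```bash
python3 - <<'E'
from h import *
im=snap('wrist','w1'); print(status.observe()['q'],proj(im,np.array([[.5395,-.2755,.07],[.5395,-.2755,.008]])))
E
```

```text
[ -27.35189839   18.5985875    95.97355563   -0.10382629   65.271254
 -100.85913257] [[319.17188112 186.69668047]
 [319.05278148 174.40314723]]
```

View pics/w1.png

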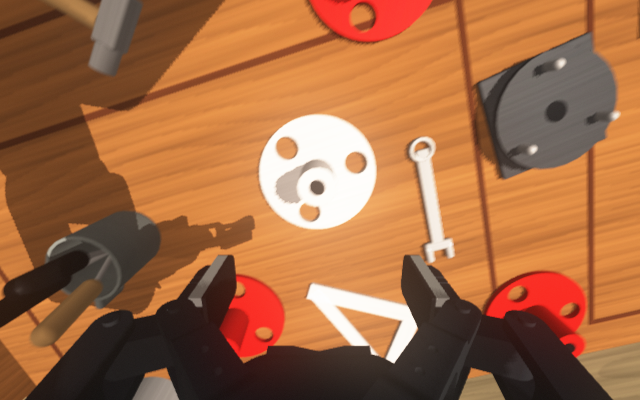

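The wrist view shows the three-hole disc below, with the boss top at (317,187) and holes at (287,148), (356,162) and (310,212). The hub is at (556,111), with stud tops at (559,64), (613,116) and (531,149).

```bash
python3 - <<'E'
from h import *
im=np.load('pics/w1.npz');S=np.load('pics/scene0.npz')
hsv=cv2.cvtColor(im['pixels'],cv2.COLOR_RGB2HSV); m=cv2.inRange(hsv,(0,0,150),(180,60,255))
k,l,st,ce=cv2.connectedComponentsWithStats(m); i=l[130,318]; c=cv2.findContours((l==i).astype(np.uint8),0,1)[0][0]
e=cv2.fitEllipse(c); print(e); M=ray(im,[e[0]],.008)[0]; print('plate mid',M)
for z in(.008,.004):
  for p in((287,148),(356,162),(310,212)):
    h=ray(im,[p],z)[0]; v=h-M; print(h.round(4),np.degrees(np.arctan2(v[1],v[0])).round(1),np.hypot(*v[:2]).round(4))
print('boss',ray(im,[(317,187.5)],.07), tri(im,(317,187.5),S,(206+122*84/264,193+58*.32)))
H=ray(im,[(556.5,111.5)],.025)[0]; print('hub',H, tri(im,(556.5,111.5),S,(295+134*84/264,164+89*.32)))
for p in((559,64),(614,116),(531,149)):
    h=ray(im,[p],.044)[0]; v=h-H; print(h.round(4),np.degrees(np.arctan2(v[1],v[0])).round(1),np.hypot(*v[:2]).round(4))
E
```

```text
((317.0668640136719, 171.36700439453125), (113.41239929199219, 116.11559295654297), 79.07866668701172)
plate mid [ 0.53494406 -0.27683618  0.008     ]
[ 0.4956 -0.3047  0.008 ] -144.7 0.0482
[ 0.5373 -0.2257  0.008 ] 87.4 0.0512
[ 0.5857 -0.3018  0.008 ] -26.2 0.0566
[ 0.496  -0.3052  0.004 ] -143.9 0.0482
[ 0.5381 -0.2254  0.004 ] 86.5 0.0516
[ 0.5871 -0.3023  0.004 ] -26.0 0.058
boss [[ 0.53970099 -0.27802698  0.07      ]] [ 0.54045345 -0.27670775  0.0686757 ]
hub [0.54213986 0.00947622 0.025     ] [0.54265922 0.01138908 0.02346188]
[ 0.4898 -0.0006  0.044 ] -169.1 0.0533
[0.5604 0.0554 0.044 ] 68.3 0.0494
[ 0.5715 -0.0342  0.044 ] -56.1 0.0526
```

Request:
{"api": "servo_tool", "payload": {
  "deltas": [
    [0,0,0,-0.004,-0.004,0.16,1],
    [0,0,0,-0.004,-0.004,0.32,1],
    [0,0,0,-0.004,-0.004,0.48,1],
    [0,0,0,-0.004,-0.004,0.64,1],
    [0,0,0,-0.004,-0.004,0.75,1],
    [0,0,0,-0.004,-0.004,0.82,1],
    [0,0,0,-0.004,-0.004,0.82,1]
  ]
}}

```text
time_s: 2.78
ee_pos: [0.5354, -0.2715, 0.0221]
tool_rot: [[-0.96, 0.281, -0.007], [0.281, 0.96, 0.003], [0.007, 0.001, -1.0]]
contact_force: [-1.3, -0.1, 0.4]
opening: 1.001
gripper_force: 0.0
```

Request:
{"api": "servo_tool", "payload": {
  "deltas": [
    [0,0,0,0,0,0,-1],
    [0,0,0,0,0,0,-1],
    [0,0,0,0,0,0,-1],
    [0,0,0,0,0,0,-1],
    [0,0,0,0,0,0,-1],
    [0,0,0,0,0,0,-1],
    [0,0,0,0,0,0,-1],
    [0,0,0,0,0,0,-1]
  ],
  "force": 70
}}

```text
time_s: 3.45
ee_pos: [0.5397, -0.2741, 0.0285]
tool_rot: [[-0.96, 0.281, 0.003], [0.281, 0.96, -0.002], [-0.003, -0.001, -1.0]]
contact_force: [-0.3, -0.4, 5.3]
opening: 0.501
gripper_force: 70.6
```

Request:
{"api": "servo_tool", "payload": {
  "deltas": [
    [0,0,0,0,0,-0.05,-1],
    [0,0,0,0,0,-0.15,-1],
    [0,0,0,0,0,-0.28,-1],
    [0,0,0,0,0,-0.4,-1],
    [0,0,0,0,0,-0.48,-1],
    [0,0,0,0,0,-0.52,-1],
    [0,0,0,0,0,-0.52,-1],
    [0,0,0,0,0,-0.52,-1]
  ]
}}

```text
time_s: 4.12
ee_pos: [0.5382, -0.2731, 0.1565]
tool_rot: [[-0.96, 0.281, 0.0], [0.281, 0.96, -0.0], [-0.0, -0.0, -1.0]]
contact_force: [-0.6, 0.7, -4.1]
opening: 0.499
gripper_force: 71.8
```

```bash
python3 - <<'E'
from h import *
snap('side','s1');snap('wrist','w2'); s=status.observe(); print(s['ee_pos'],s['opening'],s['gripper_force'],s['contact_force'])
a=cv2.imread('pics/side0.png')
cv2.imwrite('pics/c2.png',np.vstack([cv2.resize(cv2.imread('pics/w2.png'),(480,300)),cv2.resize(cv2.imread('pics/s1.png')[130:330,220:540],(480,300))]))
E
```

```text
[ 0.53731949 -0.27270865  0.15479568] 0.49634761926444276 71.75811409950256 [ 0.59570503  0.1884869  -4.57621291]
```

View pics/c2.png

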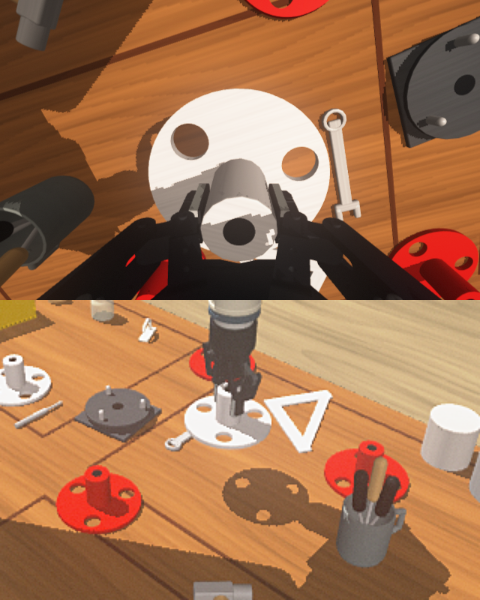

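The disc is held level. In the full-size wrist picture the boss top is at about (319,309) and the holes at (253,188) and (399,217). I'll check where it sits in the hand.

```bash
python3 - <<'E'
from h import *
im=np.load('pics/w2.npz');D=np.load('pics/s1.npz'); e=status.observe(); p=np.array(e['ee_pos']);print(p)
B=ray(im,[(319,309)],p[2]+.042)[0]; print('boss',B,B-p)
# plate underside height: left/right plate edges in two views via ellipse centre
h=[ray(im,[q],p[2]-.019)[0] for q in((253,188),(399,217))]
v=h[1]-h[0]; print(h,np.linalg.norm(v),'hole angle',np.degrees(np.arctan2(v[1],v[0]))+30)
m=(h[0]+h[1])/2; u=np.array([v[1],-v[0],0])/np.linalg.norm(v); print('centre',m+u*.026, m-u*.026)
hsv=cv2.cvtColor(D['pixels'],cv2.COLOR_RGB2HSV); k,l,st,ce=cv2.connectedComponentsWithStats(cv2.inRange(hsv,(0,0,140),(180,60,255)))
i=l[int(130+(410-300)*200/300),int(220+195*2/3)];print(i,st[i])
T=np.array([.542,.0095])-B[:2]; print('to hub',T, np.array(e['tool_rot'])[:2,:2].T@T/.25)
E
```

```text
[ 0.53731949 -0.27270865  0.15479568]
boss [ 0.53733717 -0.27264594  0.19679568] [1.76809411e-05 6.27122339e-05 4.20000000e-02]
[array([ 0.49207731, -0.29925495,  0.13579568]), array([ 0.53367223, -0.22127098,  0.13579568])] 0.08838346092850194 hole angle 91.9255284564284
centre [ 0.53581552 -0.27249906  0.13579568] [ 0.48993402 -0.24802688  0.13579568]
37 [ 330  185   71   45 1608]
to hub [0.00466283 0.28214594] [0.29916044 1.08837057]
```

Request:
{"api": "servo_tool", "payload": {
  "deltas": [
    [0,0,0,0.03,0.1,0,-1],
    [0,0,0,0.06,0.2,0,-1],
    [0,0,0,0.09,0.32,0,-1],
    [0,0,0,0.12,0.44,0,-1],
    [0,0,0,0.15,0.55,0,-1]
  ]
}}

```text
time_s: 4.63
ee_pos: [0.5398, -0.1291, 0.1545]
tool_rot: [[-0.96, 0.281, -0.003], [0.281, 0.96, 0.001], [0.003, 0.0, -1.0]]
contact_force: [0.2, 0.8, -2.9]
opening: 0.504
gripper_force: 72.2
```

Request:
{"api": "servo_tool", "payload": {
  "deltas": [
    [0,0,0.1,0.03,0.12,0,-1],
    [0,0,0.25,0.06,0.24,0,-1],
    [0,0,0.4,0.1,0.36,0,-1],
    [0,0,0.55,0.13,0.46,0,-1],
    [0,0,0.7,0.15,0.52,0,-1],
    [0,0,0.8,0.15,0.54,0,-1],
    [0,0,0.8,0.15,0.54,0,-1],
    [0,0,0.8,0.15,0.54,0,-1]
  ]
}}

```text
time_s: 5.3
ee_pos: [0.5422, 0.0094, 0.155]
tool_rot: [[-0.764, 0.645, -0.002], [0.645, 0.764, -0.0], [0.002, -0.002, -1.0]]
contact_force: [-0.1, -0.2, -3.8]
opening: 0.497
gripper_force: 72.3
```

```bash
python3 - <<'E'
from h import *
snap('scene','a3');snap('side','s3');snap('wrist','w3'); s=status.observe(); print(s['ee_pos'],np.round(s['tool_rot'],3).tolist(),s['gripper_force'],s['time_s'])
c=lambda f,x,y:cv2.resize(cv2.imread(f)[y-55:y+55,x-75:x+75],(390,286),interpolation=cv2.INTER_CUBIC)
cv2.imwrite('pics/c3.png',np.vstack([np.hstack([c('pics/a3.png',337,165),c('pics/s3.png',299,180)]),cv2.resize(cv2.imread('pics/w3.png')[:260],(780,310))]))
E
```

```text
[0.54262943 0.00862724 0.15569242] [[-0.763, 0.647, -0.001], [0.647, 0.763, -0.0], [0.001, -0.001, -1.0]] 72.25869297981262 5.45
```

View pics/c3.png

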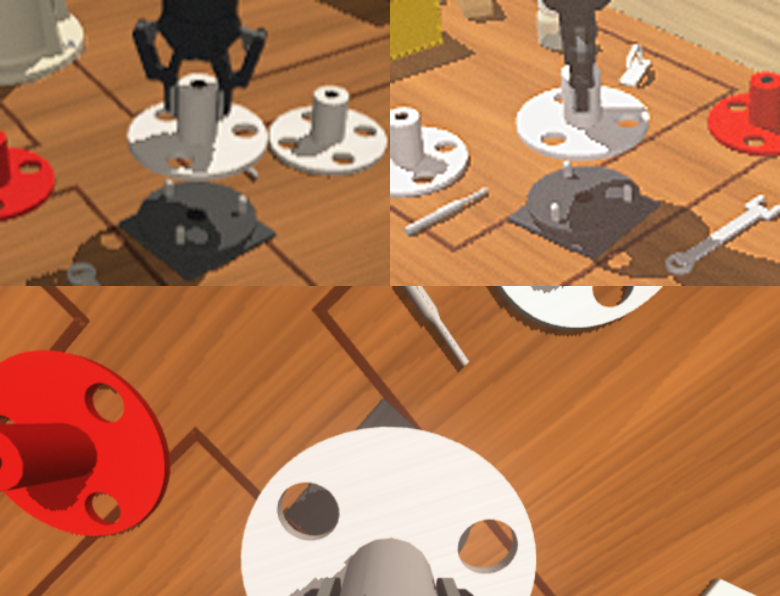

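The disc hangs level above the hub. In the scene crop the holes at (243,130) and (180,160) stand straight above the studs at (243,203) and (181,235). I'll go lower and look once more.

Request:
{"api": "servo_tool", "payload": {
  "deltas": [
    [0,0,0,0,0,0.08,-1],
    [0,0,0,0,0,0.16,-1],
    [0,0,0,0,0,0.22,-1],
    [0,0,0,0,0,0.26,-1],
    [0,0,0,0,0,0.28,-1],
    [0,0,0,0,0,0.28,-1],
    [0,0,0,0,0,0.28,-1]
  ]
}}

```text
time_s: 6.03
ee_pos: [0.5433, 0.0091, 0.0866]
tool_rot: [[-0.762, 0.647, 0.0], [0.647, 0.762, -0.0], [-0.0, 0.0, -1.0]]
contact_force: [0.2, -0.4, -4.3]
opening: 0.496
gripper_force: 72.3
```

```bash
python3 - <<'E'
from h import *
snap('scene','a4');snap('side','s4');snap('wrist','w4'); s=status.observe(); print(s['ee_pos'],s['gripper_force'],s['time_s'])
c=lambda f,x,y:cv2.resize(cv2.imread(f)[y-45:y+45,x-60:x+60],(390,292),interpolation=cv2.INTER_CUBIC)
cv2.imwrite('pics/c4.png',np.vstack([np.hstack([c('pics/a4.png',337,178),c('pics/s4.png',299,192)]),cv2.resize(cv2.imread('pics/w4.png')[:260],(780,300))]))
E
```

```text
[0.54372667 0.00927039 0.08720815] 72.29733467102051 6.1833
```

View pics/c4.png

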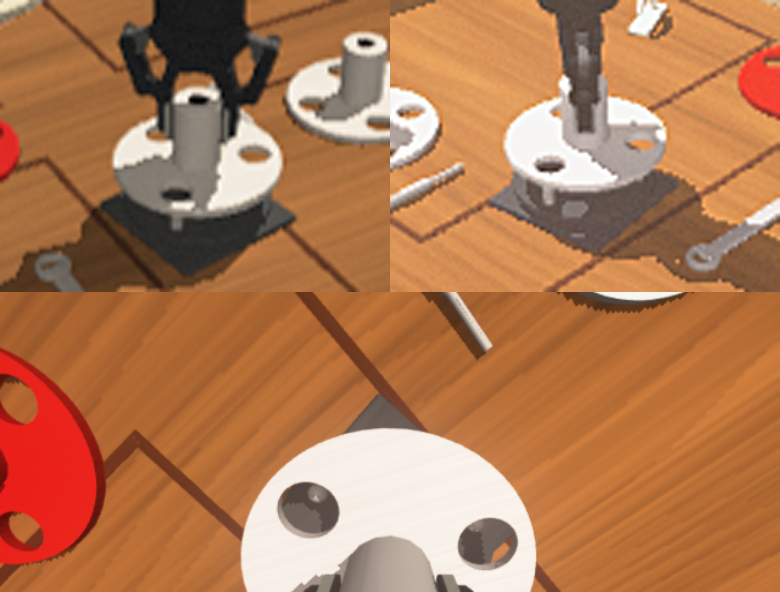

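Stud tip visible in the left hole: wrist full-size pixel about (259,174), with the hole centred at (253,187). I'll compare the two in world coordinates.

```bash
python3 - <<'E'
from h import *
im=np.load('pics/w4.npz');S=np.load('pics/a4.npz');D=np.load('pics/s4.npz')
print('stud',ray(im,[(259.5,175)],.044),'hole',ray(im,[(252.7,187)],.0685), 'boss',status.observe()['ee_pos'])
f=lambda x,y,p,Y=0:(x-60+p[0]*120/390,y-45+(p[1])*90/292)
c=tri(S,f(337,178,(200,100)),D,f(299,192,(583-390,86)));print('bosstop',c)
print('near stud scene/hole', ray(S,[f(337,178,(177,222))],.038),ray(S,[f(337,178,(177,194))],.0665))
print('near stud side/hole', ray(D,[f(299,192,(549-390,197))],.04),ray(D,[f(299,192,(550-390,164))],.0665))
E
```

```text
stud [[0.48899884 0.00424068 0.044     ]] hole [[0.49069075 0.00372583 0.0685    ]] boss [0.54372667 0.00927039 0.08720815]
bosstop [0.54390055 0.01077646 0.12323236]
near stud scene/hole [[ 0.58605908 -0.03560524  0.038     ]] [[ 0.58362727 -0.03431864  0.0665    ]]
near stud side/hole [[ 0.47905188 -0.0091963   0.04      ]] [[4.90604948e-01 4.16532708e-05 6.65000000e-02]]
```

The disc is aligned to within about 2 mm, so I lower it gently.

Request:
{"api": "servo_tool", "payload": {
  "deltas": [
    [0,0,0,0,0,0.02,-1],
    [0,0,0,0,0,0.04,-1],
    [0,0,0,0,0,0.06,-1],
    [0,0,0,0,0,0.08,-1],
    [0,0,0,0,0,0.1,-1],
    [0,0,0,0,0,0.12,-1],
    [0,0,0,0,0,0.12,-1],
    [0,0,0,0,0,0.12,-1]
  ]
}}

```text
time_s: 6.85
ee_pos: [0.5427, 0.0093, 0.0558]
tool_rot: [[-0.762, 0.647, -0.001], [0.647, 0.762, -0.0], [0.001, -0.001, -1.0]]
contact_force: [-0.5, -0.9, -3.4]
opening: 0.506
gripper_force: 72.3
```

Request:
{"api": "servo_tool", "payload": {
  "deltas": [
    [0,0,0,0,0,0.006,-1],
    [0,0,0,0,0,0.012,-1],
    [0,0,0,0,0,0.016,-1],
    [0,0,0,0,0,0.02,-1],
    [0,0,0,0,0,0.02,-1],
    [0,0,0,0,0,0.02,-1]
  ]
}}

```text
time_s: 7.35
ee_pos: [0.5433, 0.0094, 0.0534]
tool_rot: [[-0.763, 0.647, 0.001], [0.647, 0.763, 0.0], [-0.001, 0.001, -1.0]]
contact_force: [-7.6, 0.5, 21.4]
opening: 0.498
gripper_force: 75.1
```

The force of about 21 N at TCP height 0.053 matches contact with the flange. I ease off a little and let go.

Request:
{"api": "servo_tool", "payload": {
  "deltas": [
    [0,0,0,0,0,-0.006,-1],
    [0,0,0,0,0,-0.006,-0.1],
    [0,0,0,0,0,-0.006,0.1],
    [0,0,0,0,0,-0.006,0.4],
    [0,0,0,0,0,-0.006,1],
    [0,0,0,0,0,-0.006,1],
    [0,0,0,0,0,-0.006,1],
    [0,0,0,0,0,-0.006,1]
  ]
}}

```text
time_s: 8.02
ee_pos: [0.543, 0.0093, 0.0527]
tool_rot: [[-0.762, 0.647, -0.0], [0.647, 0.762, -0.0], [0.0, -0.0, -1.0]]
contact_force: [-0.3, -0.6, -0.1]
opening: 0.998
gripper_force: 0.0
```

Request:
{"api": "servo_tool", "payload": {
  "deltas": [
    [0,0,0,0,0,-0.05,1],
    [0,0,0,0,0,-0.15,1],
    [0,0,0,0,0,-0.3,1],
    [0,0,0,0,0,-0.45,1],
    [0,0,0,0,0,-0.6,1],
    [0,0,0,0,0,-0.7,1],
    [0,0,0,0,0,-0.7,1],
    [0,0,0,0,0,-0.7,1]
  ]
}}

```text
time_s: 8.68
ee_pos: [0.5439, 0.0093, 0.2293]
tool_rot: [[-0.762, 0.647, 0.003], [0.647, 0.762, 0.0], [-0.003, 0.002, -1.0]]
contact_force: [-0.4, -0.0, -0.9]
opening: 1.001
gripper_force: 0.0
```

```bash
python3 - <<'E'
from h import *
snap('scene','a5');snap('side','s5');snap('wrist','w5'); s=status.observe(); print(s['ee_pos'],s['gripper_force'],s['time_s'])
c=lambda f,x,y:cv2.resize(cv2.imread(f)[y-45:y+45,x-60:x+60],(390,292),interpolation=cv2.INTER_CUBIC)
cv2.imwrite('pics/c5.png',np.vstack([np.hstack([c('pics/a5.png',337,185),c('pics/s5.png',299,197)]),cv2.resize(cv2.imread('pics/w5.png')[:260],(780,300))]))
E
```

```text
[0.54198645 0.00933153 0.22627672] 0.0 8.8333
```

View pics/c5.png

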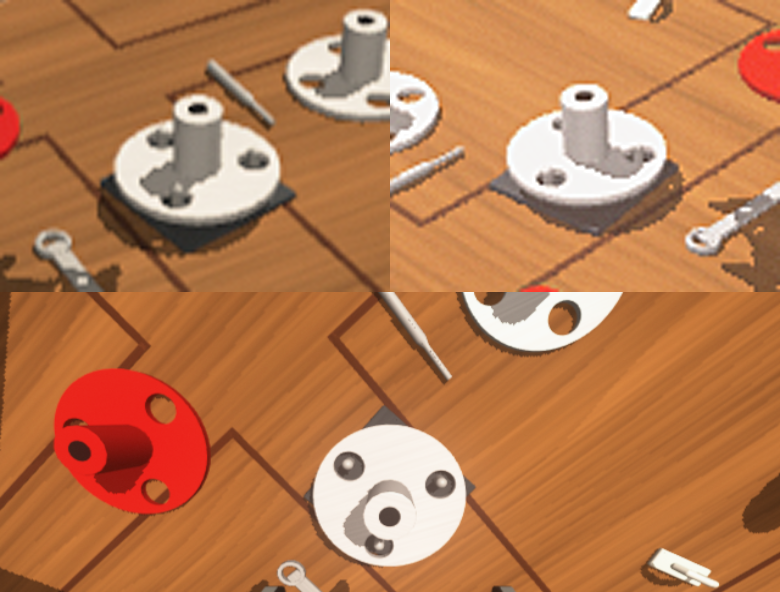

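The disc lies flat on the hub with a stud through each hole (wrist crop (348,465), (441,484), (378,545)), and the gripper is clear.

```bash
python3 -c "
from plant import workorder; print(workorder.hand_in())"
```

```text
the job is handed in; nothing more can be done
None
```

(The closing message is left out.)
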